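Run the pastry-case cover from the key console

ROBOT

A 6-joint arm with a two-finger parallel gripper is mounted at the origin on the work surface. World frame = base frame: x ahead of the robot, y to its left, z up, the work surface at z = 0. Lengths are in m, angles in rad, forces in N, time in s.
With the tool pointing down it reaches from about 0.275 to 0.75 m from the base axis. Payload 10.2 kg.
Tool frame: the origin (TCP) lies between the finger pads; the fingertips stand 19 mm ahead of it and the grasp point (between the pads) is the TCP; x points along the fingers, y is the direction in which the jaws open and shut, and the axes are right-handed (so a half turn about x gives the same grasp; the last joint's range is limited). The gripper opens to 88 mm and grips with 3 to 60 N. Pads are 18 mm wide; open, the fingers measure 123 mm over their backs; the gripper's body (75 mm by 187 mm) begins 45 mm behind the grasp point.
Start: joints at [1.013, 0.313, 1.498, -0, 1.331, -0.223], TCP at [0.173, 0.496, 0.236] pointing down, gripper open.
Joint ranges: [-2.94, 2.94], [-0.97, 2.17], [0.19, 2.56], [-1.23, 4.37], [0.02, 3.11], [-2.88, 2.88]. Speed limits (rad/s): [2.39, 2.39, 3.01, 3.14, 3.14, 3.14].

INTERFACE

Orientations are given as a unit quaternion [x, y, z, w].
In Python, from cell import read_state, imaging, r, finder gives the robot as it stands.
- The arm moves only by the tool servo_tool, never from a script. Its argument "steps" is a list of rows, each a list of 7 numbers: the shift along the tool's x, y, z in mm, then the turn, a rotation vector about the tool's x, y, z in degrees, then the closure, from -1 (fully open) to 1 (shut). A call has 1 to 20 rows; each row is the pose to reach, as a shift and turn from the pose measured when the call began, along the tool's axes at that moment; what a row does not reach only later rows make up. A row lasts 1/10 s, in which the tool goes at most 50 mm and 8.59 degrees, less where a joint would pass 70% of its speed; a pose out of reach is approached as far as the arm can. A call with a gripper value outside its range is refused whole. The fingers move at their own pace and stop on an object; the grip force is fixed at half the most. Time passes only in rows, so rows that repeat a pose let the fingers close. It gives the time, the measured TCP pose, the force and the opening at its end, in the units of the state.
- read_state(): the state, without advancing time (a new reading comes with each control period).
- imaging.grab_frame(name): name is "side" or "top" or "wrist"; returns (picture, depth): 400x640x3 uint8, red, green, blue; 400x640 float32, m along the optical axis (not along the pixel's ray), 0 where there is no reading.
- imaging.camera_params(name): a dict with "fovy" (degrees; the focal length in pixels is half the picture's height over the tangent of half this angle, whatever the lens; pixels are square), "cx", "cy" (the principal point, pixels), "extrinsics" (4x4, takes a point from world to camera coordinates). Camera axes: x right, y up, looking along -z (the intrinsics and any distortion apply to the point x, -y, -z); pixel columns grow to the right and rows downward; lengths in m; the calibration is good to about 2 mm. The wrist camera is an equidistant fisheye: a pixel r from the principal point sees the ray r / f radians off the axis. A picture is of the moment at which its call begins: read the wrist's pose just before it. camera_params takes no time and is no camera call; for the wrist camera it gives the pose at the moment of the call.
- r.hand_in(): hands the job in, once; it reports no verdict.
Trained networks look in the newest picture that a camera, given by its name, has taken for a name from the list of things; names that differ only in an ending like _2 or _b are one class to them, and where a whole thing is asked for, a point or a joint stands for the part that bears it (a point fixed in the world has none). Each returns a list of dicts, best first, with "score" (0 to 1); they miss things now and then, are a little off and sometimes report something else, mostly with a low value. They report only what shows in the picture. A call takes as long as a camera call.
- finder.search_frame(camera, name): "rect" ([left, top, right, bottom] in pixels, round what is visible of it).
- finder.silhouettes(camera, name): "pixels" (400x640 bool, what is visible of it) and "rect" ([left, top, right, bottom] in pixels, round what is visible of it).
- finder.tip_of(camera, name): "location" ([column, row] in pixels: a listed point, or the origin of a listed thing).
The state is a dict: "time_s": time; "joint_pos": joint angles; "joint_vel": joint speeds; "effort": joint torques, N m; "ee_pos": TCP position; "tool_rot": TCP orientation; "contact_force": force on the tool from outside, world axes, zero at the start; "torque": the same for the moment, N m; "width": finger opening in m.
Only numpy, scipy, OpenCV 4.12 (cv2) and the standard library are available. Lean on these libraries where they do the work, as an engineer would, in place of code of your own. Each camera call takes 0.05 s, during which the arm holds its last target. There are 200 camera calls.

TASK

Throw the console's selector lever into the outer notch that has the upright tag beside it and let go of it. Then take the key with the flat square bow from its block, work it past the sticky pins fully home in the console's lock, and turn it a quarter turn clockwise to the stop. The switch only runs while it is held, so finish still gripping the key in the turned position; leave the other key and the tableware where they are.

Things in the scene. Friction and masses are not known exactly. Their poses are not given: they have to be found in the camera images.
- console: dark steel control console, fixed, 150 mm (its x) by 300 mm (its y), 52 mm high; origin at the centre of its underside. Its flat top carries the lever at (0, +80) mm and the key switch at (-15, -100) mm of its own x, y. Nothing else stands on it but the tag and a 3 mm screw head
- lever (a joint): selector lever, rad: 0 upright in the middle notch, +0.45 in the notch towards the console's +y, -0.45 in the notch towards its -y, stops at +-0.54. It pivots 1 mm above the console's top about the console's x axis. It springs into the nearest notch when let go (divides at about +-0.23). It starts in the middle notch
- lever_knob (a point): centre of the lever's black ball knob, 24 mm across, 65 mm from the pivot on a 9 mm steel rod: 66 mm above the console's top when upright, 59.5 mm when in an outer notch (then 28 mm to the side). An upright half-round notched plate, 36 mm high, stands 16 to 21 mm from the rod on the console's +x side
- tag: small upright plain metal tag with a round head, 20 mm wide, 40 mm high, 4 mm thick on an 18 mm foot, fixed beside the notch to be used; origin at the centre of its foot, axes as the console's. It stands 40 mm to the console's +x side of the lever's line and at that notch's knob position along the console's y (28 mm either side of the middle). The other outer notch has only a flat screw head
- key: steel key with a flat square bow, upright in a wooden block 70 x 70 x 40 mm; origin at the centre of the blade's tip, z up the key. From the tip: end 10 x 3 mm to 5 mm, flat blade 14 mm (x) by 5 mm (y) to 32 mm, collar 20 mm across to 36 mm, neck 10 mm across to 44 mm, bow to 78 mm. The collar rests on the block, tip 8 mm above the counter. It works either way round. About 60 g
- key_bow (a point): centre of the key's flat bow, where it is gripped: 61 mm up the key from its tip; the bow is 34 mm wide (its x), 9 mm thick (its y) and 34 mm high
- other_key: a different steel key with a round disc bow (36 mm) and a round 12 mm barrel that does not fit, standing in the other block; origin at its tip; leave it there
- keyhole (a point): centre of the keyhole's mouth, in the round lock flush with the console's top (52 mm above the counter); turns with the lock. z points up out of the hole, x along its long side. Hole 15.5 x 6.5 mm, chamfered 1.5 mm, 36 mm deep. Key fully home: collar on the lock's face, tip 32 mm below the mouth. A steel ring around it: 48 mm outside, 27 mm inside, 2 mm high
- keyway (a point): point on the keyhole's axis 16 mm down. Two sprung sticky pins stand 2.6 mm into the keyway from its long sides, one 11 mm and one 21 mm below the mouth; the key's tip must shove past each: roughly 8 to 22 N pushed straight, and the key sticks and slips; less if the key is wiggled by a millimetre or a few degrees while pressed down
- lock (a joint): turn of the lock, rad: 0 at rest with the keyhole's long side along the console's x, grows clockwise seen from above, stop at 1.571 (a quarter turn). A spring drives it back to 0: about 0.05 N m at the start, 0.11 N m at the quarter turn
- glass_a: empty dessert glass, 60 mm across, 65 mm high; bystander, origin at the centre of its underside
- glass_b: empty dessert glass, 60 mm across, 65 mm high; bystander, origin at the centre of its underside
- sugar_jar: amber glass jar with a lid, 68 mm across, 100 mm high; bystander, origin at the centre of its underside
- cake_server: cake server with a black handle, lying flat, about 280 mm long; origin under its middle; bystander
- bell: steel counter bell, 80 mm across, 46 mm high; bystander, origin at the centre of its underside
- mug: white mug, 80 mm across, 90 mm high; bystander, origin at the centre of its underside

How it is judged:
By the outcome, as a careful person would: the job done as asked, in the order asked, and still so for the second after the job is handed in, while the arm keeps its last pose, push and grip.
It also fails if it takes over 64 s, if anything falls off the work surface, if the arm or the gripper's body presses on something with over 40 N, if the wrist force passes 120 N, or if a joint passes its speed limit or range.

## Working session

There is one attempt and no reset: what is moved stays moved. The work goes in short steps, Python scripts to look and compute and a tool call to move; the robot and the scene stay as the last step left them, time stands still between calls to the robot, and variables do not carry over. Pictures are saved under pics/ and viewed, about 8 in all and at most 12, crops included, and the job is handed in when it is done.

Besides the shell and the picture viewer there is one more tool, called after "Call:" by a JSON object that holds its "method" and its "body". servo_tool: Moves the arm, as the interface text tells. Its arguments: {"type":"object","properties":{"steps":{"type":"array"}},"required":["steps"]}

```bash
mkdir -p pics; ls; cat > h.py <<'E'
import numpy as np, cv2
from cell import read_state, imaging, r, finder
from scipy.spatial.transform import Rotation as R
def K(c):
    p=imaging.camera_params(c); return 200/np.tan(np.radians(p['fovy'])/2),p['cx'],p['cy'],np.array(p['extrinsics'])
def rays(c,px):
    f,cx,cy,E=K(c); px=np.atleast_2d(np.asarray(px,float)); u=(px[:,0]-cx)/f; v=(px[:,1]-cy)/f
    if c=='wrist':
        t=np.hypot(u,v); s=np.where(t>1e-9,np.tan(t)/np.maximum(t,1e-9),1); u=u*s; v=v*s
    d=np.c_[u,-v,-np.ones(len(u))]; Rm=E[:3,:3]; return -Rm.T@E[:3,3], d@Rm, Rm
def at_z(c,px,z):
    o,d,_=rays(c,px); return o+d*((z-o[2])/d[:,2])[:,None]
def at_depth(c,px,dep):
    o,d,_=rays(c,px); return o+d*np.asarray(dep).reshape(-1,1)
def proj(c,P):
    f,cx,cy,E=K(c); q=np.atleast_2d(P)@E[:3,:3].T+E[:3,3]; x,y,z=q[:,0],-q[:,1],-q[:,2]
    if c=='wrist':
        rr=np.hypot(x,y); s=np.arctan2(rr,z)/np.maximum(rr,1e-12); return np.c_[cx+f*x*s,cy+f*y*s]
    return np.c_[cx+f*x/z,cy+f*y/z]
E
cat > a.py <<'E'
from h import *
s=read_state(); print(s)
for c in ('top','side'):
    im,d=imaging.grab_frame(c); cv2.imwrite(f'pics/{c}1.png',im[...,::-1]); np.save(f'{c}d.npy',d)
    o,_,_=rays(c,[[320,200]]); print(c,o, K(c)[:3])
    for n in ('console','lever_knob','tag','key','key_bow','other_key','keyhole'):
        try:
            t=finder.tip_of(c,n)[:2]
            print(c,n,[(np.round(x['location'],1).tolist(),round(x['score'],2)) for x in t])
        except Exception as e: print(n,e)
E
python3 a.py; python3 -c "
import cv2,numpy as np
a=cv2.imread('pics/top1.png');cv2.imwrite('pics/t.png',cv2.resize(a,(800,500)))"
```

```text
pics
{'time_s': 0.0, 'joint_pos': array([ 1.01260930e+00,  3.13455265e-01,  1.49842661e+00, -3.66944723e-06,
        1.33099985e+00, -2.23416303e-01]), 'joint_vel': array([-1.89524255e-03, -7.30626815e-05, -6.53317912e-04,  4.43004470e-04,
        2.17843039e-03,  4.13048561e-05]), 'effort': array([-3.01655309e-04, -4.02214587e+01, -2.52267587e+01,  6.93984353e-02,
        3.52767657e-02, -9.80924756e-05]), 'ee_pos': array([0.17237657, 0.49563327, 0.23576232]), 'tool_rot': array([ 0.1173852 ,  0.69739643, -0.11822895,  0.69705154]), 'contact_force': array([-0.08738856, -0.13580738,  0.27104083]), 'torque': array([ 0.01612534, -0.02824049, -0.00058679]), 'width': 0.08768852852236901}
top [0.44712588 0.02896106 1.37927035] (np.float64(477.22867755298665), 318.8502873762622, 189.93156288774048)
top console [([325.9, 201.6], 0.84)]
top lever_knob [([303.0, 207.1], 0.46)]
top tag [([450.4, 183.6], 0.73), ([288.7, 190.8], 0.51)]
top key [([434.9, 233.4], 0.47)]
top key_bow [([443.8, 231.3], 0.44)]
top other_key [([452.6, 181.7], 0.63), ([287.6, 193.3], 0.16)]
top keyhole [([366.9, 196.5], 0.42)]
side [ 0.39144455 -0.70656535  0.55320456] (np.float64(363.72377831339065), 320.2368734154787, 198.29599214357972)
side console [([303.1, 235.3], 0.59), ([397.5, 250.9], 0.51)]
side lever_knob [([289.6, 180.1], 0.53), ([382.6, 343.9], 0.2)]
side tag [([299.9, 192.7], 0.43)]
side key [([293.1, 337.8], 0.64), ([403.3, 249.8], 0.19)]
side key_bow [([292.3, 316.7], 0.6)]
side other_key [([382.8, 340.9], 0.56)]
side keyhole [([315.7, 244.9], 0.42)]
```

View pics/t.png

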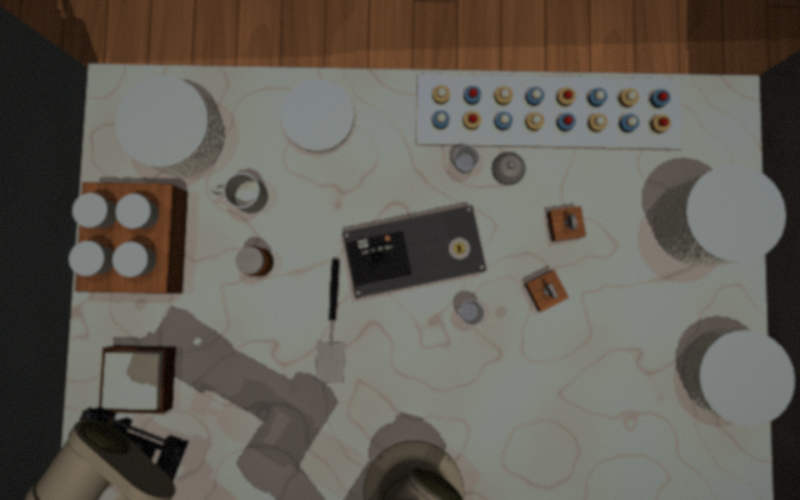

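View pics/side1.png

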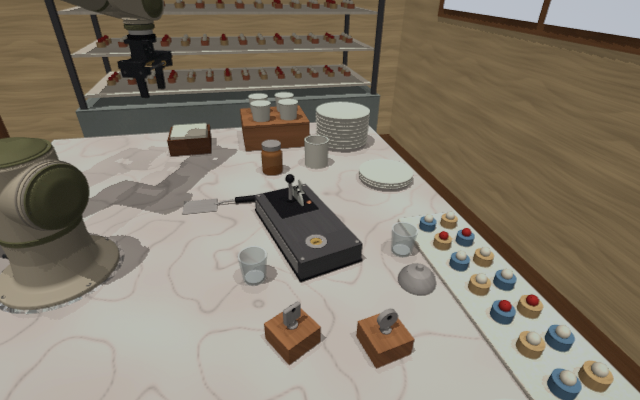

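```bash
cat > b.py <<'E'
from h import *
d=np.load('topd.npy'); vv,uu=np.mgrid[0:400,0:640]
px=np.c_[uu.ravel(),vv.ravel()]; P=at_depth('top',px,d.ravel()).reshape(400,640,3)
z=P[...,2]; print('table z',np.median(z[300:380,300:400]))
m=((z>.045)&(z<.059)).astype(np.uint8); n,l,st,ce=cv2.connectedComponentsWithStats(m)
i=1+np.argmax(st[1:,4]); q=P[l==i][:,:2]*1000
print(st[i],len(q)); b=cv2.minAreaRect(q.astype(np.float32)); print(b, np.median(P[l==i][:,2]))
m=((z>.032)&(z<.046)).astype(np.uint8); n,l,st,ce=cv2.connectedComponentsWithStats(m)
for i in range(1,n):
    if st[i,4]>100: print(st[i],cv2.minAreaRect((P[l==i][:,:2]*1000).astype(np.float32)),np.median(P[l==i][:,2]))
for nm,p,zz in (('knob',[303,207],.118),('tag?',[288.7,190.8],.06),('bow',[443.8,231.3],.069),('key',[434.9,233.4],.008),('okey',[452,182],.03),('hole',[366.9,196.5],.052)): print(nm,at_z('top',[p],zz)*1000)
E
python3 b.py
```

```text
table z 0.0007629776859060522
[ 273  163  116   75 5567] 5567
((538.3267822265625, 10.306732177734375), (151.85537719726562, 300.2192077636719), 12.974842071533203) 0.052481802291697965
[256  63  27  29 115] ((895.707275390625, 188.13726806640625), (101.98960876464844, 33.501243591308594), 48.39834976196289) 0.03362165105856163
[371  68  14  14 102] ((905.7395629882812, -118.33478546142578), (37.04190444946289, 39.77519989013672), 47.808650970458984) 0.03530539660414411
[396  68  14  14 104] ((907.0593872070312, -191.76290893554688), (38.71226119995117, 37.703651428222656), 44.13456344604492) 0.03570789949637487
[421  69  14  14 104] ((906.5385131835938, -263.511962890625), (36.94117736816406, 40.15245056152344), 45.379520416259766) 0.03624732439792022
[472  70  14  14 105] ((907.2271118164062, -408.70880126953125), (37.726436614990234, 39.39985275268555), 19.007373809814453) 0.035436704957787946
[521  71  15  14 110] ((906.913330078125, -552.4171142578125), (37.59184646606445, 39.63288116455078), 21.578950881958008) 0.035308332665195064
[421  89  14  14 105] ((846.1506958007812, -26
[... 685 characters left out ...]
5] ((610.0753784179688, -336.7003479003906), (69.90327453613281, 72.3692626953125), 9.599691390991211) 0.04009369731169521
[421 216  34  33 562] ((457.401123046875, -290.602783203125), (69.955078125, 71.5558090209961), 27.994535446166992) 0.04000025813198904
[303 369  49  25 116] ((53.209720611572266, 16.386058807373047), (44.966190338134766, 136.43490600585938), 17.651103973388672) 0.03915045639002779
knob [[514.28368334  83.40774592 118.        ]]
tag? [[561.5407606  126.73151155  60.        ]]
bow [[ 458.66291123 -300.42306362   69.        ]]
key [[ 452.67671433 -290.39461455    8.        ]]
okey [[ 598.84579413 -333.68007271   30.        ]]
hole [[550.83828546 -91.10902896  52.        ]]
```

```bash
cat >> h.py <<'E'
def goto(p_mm,yaw):
    """shift (mm, tool axes) and rotvec (deg) to TCP p_mm, pointing down, tool y at yaw deg (mod 180) in the world"""
    s=read_state(); T=R.from_quat(s['tool_rot']); out=[]
    for k in (0,180):
        a=np.radians(yaw+k); X=np.array([0,0,-1.]); Y=np.array([np.cos(a),np.sin(a),0]); G=R.from_matrix(np.c_[X,Y,np.cross(X,Y)])
        out.append((T.inv()*G).as_rotvec(degrees=True))
    sh=T.inv().apply(np.array(p_mm)-s['ee_pos']*1000)
    print('shift',sh.round(1),'rot',*[o.round(2) for o in out],'j',s['joint_pos'].round(3)); print('tcp',(s['ee_pos']*1000).round(1),'tooly yaw',np.degrees(np.arctan2(*T.as_matrix()[[1,0],1])).round(2),'F',s['contact_force'].round(1),'w',round(s['width']*1000,1),'t',s['time_s'])
E
python3 -c "
from h import *
goto([520,88,240],13)
im=cv2.imread('pics/side1.png'); a=im[150:280,240:380]; b=im[290:370,250:430]
cv2.imwrite('pics/c1.png',np.vstack([cv2.resize(a,(700,0) if 0 else (560,520),interpolation=3)]))
print(np.degrees(0))"
```

```text
shift [  -3.7 -271.   462.2] rot [57.82 -0.   -0.  ] [-122.18    0.     -0.  ] j [ 1.013  0.313  1.498  0.     1.331 -0.223]
tcp [172.5 495.9 236.3] tooly yaw 70.82 F [ 0.5  0.3 -0.2] w 88.3 t 0.8
0.0
```

Call:
{"method": "servo_tool", "body": {"steps": [[-14,-40,65,8,0,0,-1],[-14,-67,115,16,0,0,-1],[-14,-94,160,24,0,0,-1],[-14,-121,206,32,0,0,-1],[-14,-148,252,40,0,0,-1],[-14,-175,298,48,0,0,-1],[-14,-202,344,57.8,0,0,-1],[-14,-229,390,57.8,0,0,-1],[-14,-260,440,57.8,0,0,-1],[-14,-271,462,57.8,0,0,-1],[-14,-271,462,57.8,0,0,-1],[-14,-271,462,57.8,0,0,-1]]}}

```text
time_s: 2.0
ee_pos: [0.5218, 0.0848, 0.2496]
tool_rot: [0.441, 0.552, -0.442, 0.553]
contact_force: [-0.2, 0.8, 0.4]
width: 0.0883
```

```bash
cat > w.py <<'E'
from h import *
import sys
n=sys.argv[1]
im,d=imaging.grab_frame('wrist'); cv2.imwrite(f'pics/{n}.png',im[...,::-1]); np.save('wd.npy',d)
print('cam',(rays('wrist',[[320,200]])[0]*1000).round(1),K('wrist')[:3])
for a in sys.argv[2:]:
    nm,z=a.split(':')
    for x in finder.tip_of('wrist',nm)[:2]:
        L=x['location']; i,j=int(round(L[0])),int(round(L[1])); dd=d[min(max(j,0),399),min(max(i,0),639)]
        print(nm,np.round(L,1),round(x['score'],2),'at z',(at_z('wrist',[L],float(z)/1000)*1000).round(1))
goto([520,88,240],13)
E
python3 w.py w1 lever_knob:118 tag:52 keyhole:52 key_bow:69 key:8 other_key:30
```

```text
cam [501.8 167.  399.1] (np.float64(309.70691628693146), 323.95532160365525, 197.24630385435532)
lever_knob [322.3 183.6] 0.72 at z [[517.2  90.2 118. ]]
tag [358.9 144.4] 0.5 at z [[550.7 127.2  52. ]]
keyhole [309.8 297. ] 0.46 at z [[540.2 -88.5  52. ]]
shift [10.6  0.4  1.1] rot [ 0.1   0.   -0.02] [-1.799e+02  3.000e-02  1.000e-02] j [-0.053  0.307  1.468  0.     1.366 -0.282]
tcp [519.4  89.  250.6] tooly yaw 13.1 F [0.  1.4 0.4] w 88.3 t 2.35
```

View pics/w1.png

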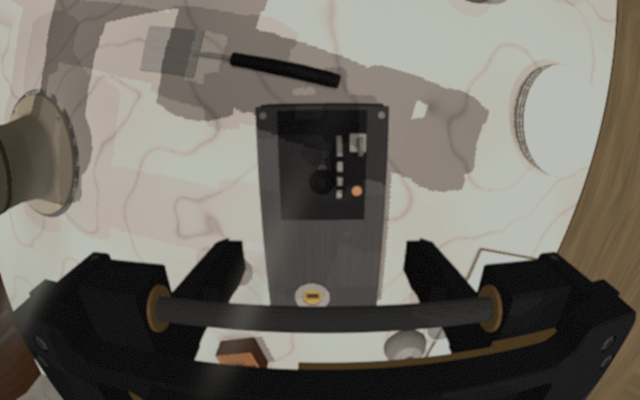

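```bash
python3 -c "
from h import *
d=np.load('wd.npy'); vv,uu=np.mgrid[0:400,0:640]
P=(at_depth('wrist',np.c_[uu.ravel(),vv.ravel()],d.ravel()).reshape(400,640,3)*1000)
print(P[130:154:4,352:366:3,2].round()); print(P[182:200:4,350:366:3,2].round())
print(P[176:190:4,312:332:4,2].round())
m=(P[...,2]>108)&(P[...,2]<125)&(d>0)&(uu>300)&(uu<345)&(vv<210); print(m.sum(),P[m].mean(0),P[m].max(0),P[m].min(0))
m=(P[...,2]>70)&(P[...,2]<108)&(d>0)&(uu>345)&(uu<375)&(vv<210); print(m.sum(),P[m].mean(0),P[m].max(0),P[m].min(0))
"
```

```text
[[56. 54. 55. 55. 55.]
 [57. 59. 57. 57. 56.]
 [57. 57. 84. 89. 55.]
 [57. 56. 84. 92. 57.]
 [56. 57. 74. 94. 94.]
 [56. 57. 75. 93. 56.]]
[[ 58.  56.  55. 400.  56.  57.]
 [ 55.  56.  57.  56.  56.  55.]
 [ 56.  57.  57.  56.  55.  52.]
 [ 55.  55.  57.  57.  56.  52.]
 [ 55.  56.  55.  56.  56.  55.]]
[[126. 128. 129. 129. 126.]
 [128. 129. 132. 130. 129.]
 [128. 129. 131. 131. 130.]
 [126. 129. 132. 132. 130.]]
97 [514.3368926  100.67506712 122.5353104 ] [526.84907274 106.04384157 124.9473439 ] [504.12797057  82.49478712 118.11741465]
107 [546.9416858 131.0097391  87.6379196] [551.38016796 139.90572242  94.9761156 ] [543.30405874 121.32825585  73.66405014]
```

Call:
{"method": "servo_tool", "body": {"steps": [[45,0,0,0,0,0,-0.2],[90,0,0,0,0,0,-0.2],[115,0,0,0,0,0,-0.2],[132,0,0,0,0,0,-0.2],[132,0,0,0,0,0,-0.2],[132,0,0,0,0,0,1],[132,0,0,0,0,0,1],[132,0,0,0,0,0,1],[132,0,0,0,0,0,1],[132,0,0,0,0,0,1]]}}

```text
time_s: 3.35
ee_pos: [0.5187, 0.0889, 0.1191]
tool_rot: [0.439, 0.554, -0.44, 0.554]
contact_force: [-5.9, -1.1, 5.4]
width: 0.0194
```

```bash
python3 w.py w2 lever_knob:118; python3 -c "
from h import *
im,d=imaging.grab_frame('side'); cv2.imwrite('pics/s2.png',cv2.resize(im[120:260,220:400,::-1],(720,560)))
print(finder.tip_of('side','lever_knob')[:2])
print(proj('side',[[.519,.089,.118]]))"
```

```text
cam [499.7 169.2 268.3] (np.float64(309.70691628693146), 323.95532160365525, 197.24630385435532)
lever_knob [323.8 253.3] 0.69 at z [[518.2  89.  118. ]]
shift [-121.     0.9    1.1] rot [0.11 0.   0.08] [-1.7989e+02 -1.3000e-01  1.0000e-02] j [-5.300e-02  4.390e-01  1.645e+00 -1.000e-03  1.059e+00 -2.820e-01]
tcp [518.7  88.8 119. ] tooly yaw 13.11 F [-6.  -0.9  6.5] w 19.5 t 3.45
[{'location': [288.7, 178.4], 'score': 0.53}, {'location': [273.4, 171.6], 'score': 0.47}]
[[290.1243476  178.35325666]]
```

View pics/s2.png

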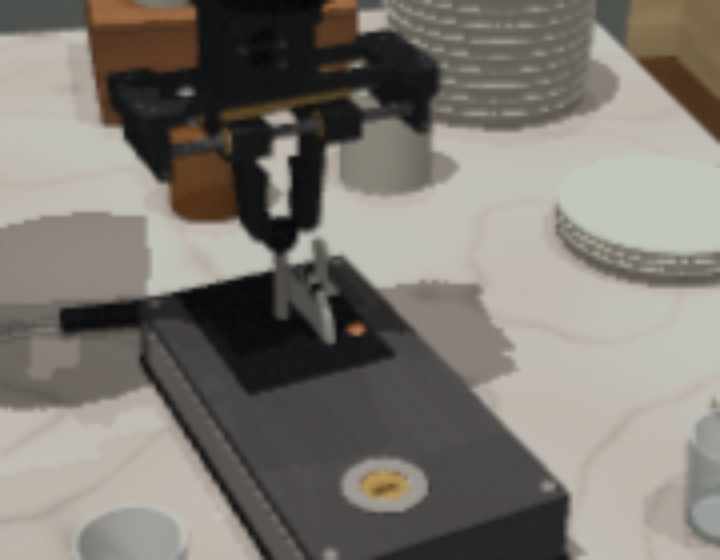

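Call:
{"method": "servo_tool", "body": {"steps": [[0,0,-6,0,0,0,1],[1,0,-12,0,0,0,1],[3,0,-18,0,0,0,1],[5,0,-24,0,0,0,1],[6,0,-29,0,0,0,1],[6,0,-29,0,0,0,1],[6,0,-29,0,0,0,1]]}}

```text
time_s: 4.25
ee_pos: [0.5118, 0.1192, 0.1152]
tool_rot: [0.44, 0.555, -0.439, 0.553]
contact_force: [-10.7, 7.9, 23.0]
width: 0.0124
```

```bash
python3 w.py w3 lever_knob:111; python3 -c "
from h import *
im,d=imaging.grab_frame('side'); print(finder.tip_of('side','lever_knob')[:2])
print(proj('side',[[.519,.089,.118],[.5127,.1163,.1115]]))"
```

```text
cam [492.7 199.1 264.7] (np.float64(309.70691628693146), 323.95532160365525, 197.24630385435532)
lever_knob [324.1 251.1] 0.58 at z [[511.6 119.  111. ]]
shift [-124.8    0.9   31.9] rot [ 0.14 -0.15 -0.  ] [-1.7986e+02  1.0000e-02 -2.4000e-01] j [ 0.004  0.442  1.652  0.003  1.048 -0.226]
tcp [511.8 119.2 115.3] tooly yaw 13.14 F [-10.9   8.   22.3] w 12.2 t 4.35
[{'location': [288.3, 175.1], 'score': 0.45}]
[[290.1243476  178.35325666]
 [285.94329805 175.87275829]]
```

Call:
{"method": "servo_tool", "body": {"steps": [[0,0,0,0,0,0,0.25],[0,0,0,0,0,0,0.25],[-5,0,0,0,0,0,0.25],[-45,0,0,0,0,0,0.25],[-90,0,0,0,0,0,0.25],[-130,0,0,0,0,0,-0.5],[-130,0,0,0,0,0,-0.5]]}}

```text
time_s: 5.15
ee_pos: [0.5137, 0.1189, 0.2505]
tool_rot: [0.442, 0.552, -0.437, 0.556]
contact_force: [-0.2, -0.9, -0.0]
width: 0.0467
```

```bash
python3 w.py w4 lever_knob:111 keyhole:52; python3 -c "
from h import *
im,d=imaging.grab_frame('side'); print(finder.tip_of('side','lever_knob')[:2])
cv2.imwrite('pics/s4.png',np.hstack([cv2.resize(im[130:250,230:370,::-1],(420,360)),cv2.resize(cv2.imread('pics/w4.png')[60:260,200:411],(380,360))]))
goto([458,-295,200],90)"
```

```text
cam [492.9 198.8 396.8] (np.float64(309.70691628693146), 323.95532160365525, 197.24630385435532)
lever_knob [322.1 182. ] 0.64 at z [[509.1 122.4 111. ]]
shift [ 4.2  1.2 31.9] rot [ 0.13 -0.17  0.07] [-1.7987e+02 -1.1000e-01 -2.7000e-01] j [ 0.004  0.308  1.483  0.003  1.352 -0.226]
tcp [511.6 118.8 244.3] tooly yaw 13.13 F [-0.9  0.2 -0.3] w 58.9 t 5.3
[{'location': [287.5, 176.9], 'score': 0.53}]
shift [  42.9 -145.9  391. ] rot [-76.87  -0.26  -0.  ] [103.13  -0.     0.27] j [ 0.004  0.309  1.483  0.003  1.353 -0.226]
tcp [511.4 118.8 243.8] tooly yaw 13.13 F [ 0.1 -0.1 -1.2] w 65.5 t 5.4
```

View pics/s4.png

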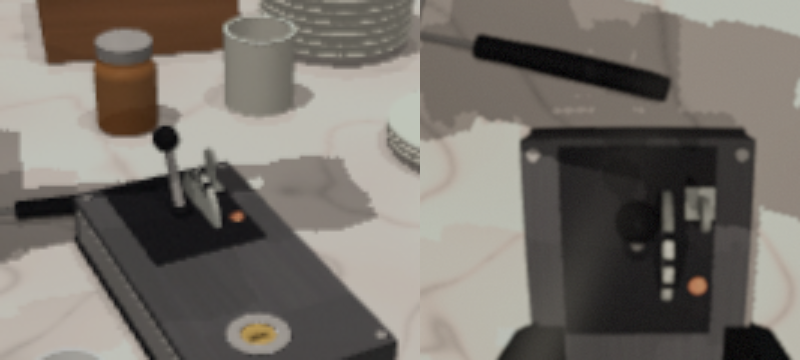

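Call:
{"method": "servo_tool", "body": {"steps": [[0,-17,45,0,0,0,-1],[0,-34,91,0,0,0,-1],[0,-51,137,0,0,0,-1],[0,-68,183,0,0,0,-1],[0,-85,229,0,0,0,-1],[0,-102,275,0,0,0,-1],[0,-119,321,0,0,0,-1],[5,-136,366,0,0,0,-1],[20,-146,390,0,0,0,-1],[20,-146,391,0,0,0,-1],[20,-146,391,0,0,0,-1]]}}

```text
time_s: 6.5
ee_pos: [0.4578, -0.2947, 0.222]
tool_rot: [0.44, 0.556, -0.44, 0.551]
contact_force: [-0.3, 1.0, 0.3]
width: 0.0881
```

```bash
python3 w.py w5 key_bow:69 key:8 other_key:40 keyhole:52
```

```text
cam [ 439.5 -214.4  372.3] (np.float64(309.70691628693146), 323.95532160365525, 197.24630385435532)
key_bow [325.  177.5] 0.92 at z [[ 457.9 -290.4   69. ]]
key [323.2 163.7] 0.57 at z [[ 455.7 -289.6    8. ]]
other_key [425.7 224.8] 0.61 at z [[ 592.2 -326.4   40. ]]
keyhole [448.5  16.9] 0.91 at z [[546.2 -88.6  52. ]]
shift [ -15.9  147.3 -358. ] rot [ 0.22 -0.15  0.12] [-179.78   -0.19   -0.24] j [-0.785  0.368  1.456 -0.     1.321 -1.016]
tcp [ 458.5 -294.1  223.4] tooly yaw 13.22 F [-0.5  0.2  0.2] w 88.3 t 6.75
```

View pics/w5.png

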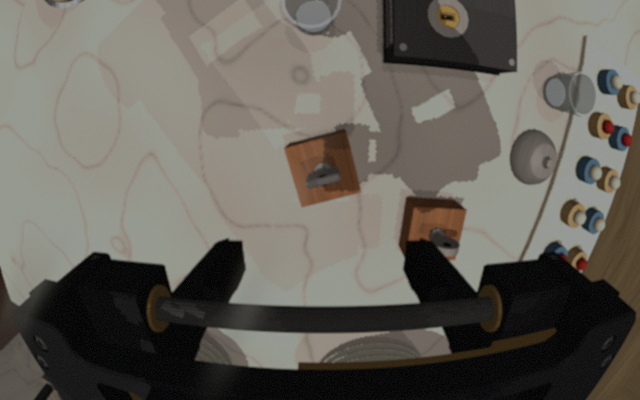

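```bash
python3 -c "
from h import *
d=np.load('wd.npy'); im=cv2.imread('pics/w5.png').astype(int); vv,uu=np.mgrid[0:400,0:640]
P=(at_depth('wrist',np.c_[uu.ravel(),vv.ravel()],d.ravel()).reshape(400,640,3)*1000)
z=P[...,2]; roi=(uu>285)&(uu<362)&(vv>128)&(vv<210)&(d>0)
for lo in (60,70,76,80):
    m=roi&(z>lo)&(z<98)
    if m.sum()<5: continue
    print(lo,m.sum(),P[m].mean(0).round(1),cv2.minAreaRect(P[m][:,:2].astype(np.float32)), uu[m].min(),uu[m].max(),vv[m].min(),vv[m].max())
    q=P[m][:,:2]-P[m][:,:2].mean(0); w,v=np.linalg.eigh(q.T@q); print(w,np.degrees(np.arctan2(v[1,1],v[0,1])))
s=finder.silhouettes('wrist','key')[0]; print(s['rect'],s['score'])
c=im[120:220,270:380].astype(np.uint8); cv2.imwrite('pics/c5.png',cv2.resize(c,(770,700)[:2],interpolation=cv2.INTER_CUBIC)[:600])
m=roi&((z>35)&(z<46)); print(cv2.minAreaRect(P[m][:,:2].astype(np.float32)))
"
```

```text
60 507 [ 454.9 -287.9   82.2] ((455.39605712890625, -289.70440673828125), (33.8237419128418, 10.384969711303711), 29.057817459106445) 306 339 167 188
[ 3900.13987145 45565.73389102] -151.4369762938314
70 433 [ 455.1 -288.3   85.1] ((455.3321228027344, -289.73992919921875), (33.6774787902832, 10.384969711303711), 29.057817459106445) 306 339 169 188
[ 3368.65483814 38345.14188228] -151.36402548712883
76 390 [ 455.  -288.6   86.5] ((455.3321228027344, -289.73992919921875), (33.6774787902832, 10.384969711303711), 29.057817459106445) 306 339 171 188
[ 3000.77552655 34286.25288087] -151.61510897290984
80 359 [ 455.1 -288.9   87.2] ((455.3321228027344, -289.73992919921875), (33.6774787902832, 10.384969711303711), 29.057817459106445) 306 339 172 188
[ 2672.59348593 31625.2632632 ] -151.57553376128527
[307.5, 162.0, 336.8, 186.7] 0.56
((455.53765869140625, -289.7695007324219), (71.19279479980469, 71.29808044433594), 27.389774322509766)
```

View pics/c5.png

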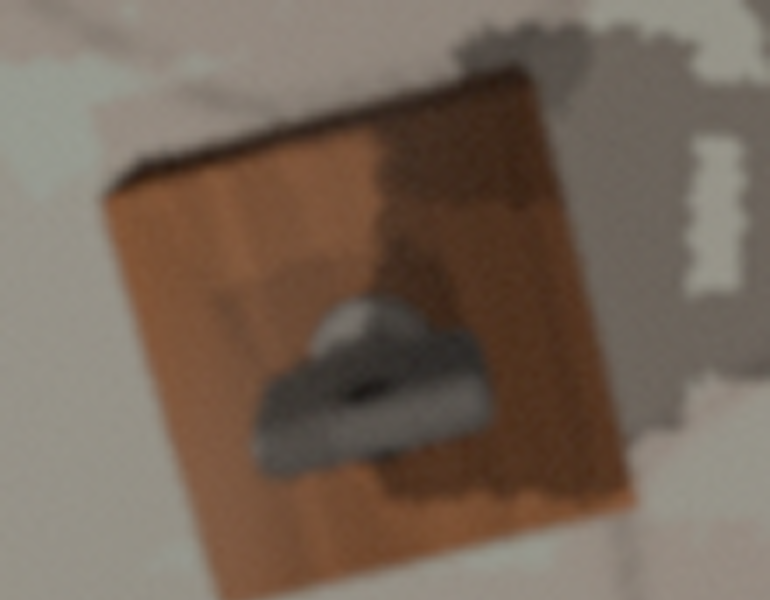

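```bash
python3 -c "
from h import *
goto([456.5,-290.2,69],118.3)"
```

```text
shift [154.4  -0.6  -4. ] rot [-1.0509e+02 -2.2000e-01 -5.0000e-02] [ 7.491e+01 -5.000e-02  2.000e-01] j [-0.786  0.368  1.455 -0.     1.321 -1.016]
tcp [ 458.4 -294.3  223.4] tooly yaw 13.21 F [-0.3 -0.7 -0.3] w 88.4 t 6.8
```

Call:
{"method": "servo_tool", "body": {"steps": [[0,-1,-4,8.5,0,0,-1],[0,-1,-4,17,0,0,-1],[0,-1,-4,25.5,0,0,-1],[0,-1,-4,34,0,0,-1],[0,-1,-4,42.5,0,0,-1],[15,-1,-4,51,0,0,-1],[30,-1,-4,59.5,0,0,-1],[50,-1,-4,68,0,0,-1],[80,-1,-4,74.9,0,0,-1],[90,-1,-4,74.9,0,0,-1],[90,-1,-4,74.9,0,0,-1]]}}

```text
time_s: 7.9
ee_pos: [0.456, -0.2898, 0.1327]
tool_rot: [-0.684, -0.176, 0.686, -0.173]
contact_force: [-0.0, 0.3, 0.5]
width: 0.0882
```

```bash
python3 w.py w6 key_bow:69 key:44;python3 -c "
from h import *
goto([456.5,-290.2,69],118.3)
d=np.load('wd.npy'); vv,uu=np.mgrid[0:400,0:640]
P=(at_depth('wrist',np.c_[uu.ravel(),vv.ravel()],d.ravel()).reshape(400,640,3)*1000)
m=(d>0)&(P[...,2]>75)&(P[...,2]<98)&(np.hypot(P[...,0]-456,P[...,1]+290)<28); print(m.sum(),cv2.minAreaRect(P[m][:,:2].astype(np.float32)))"
```

```text
cam [ 527.9 -250.9  283.1] (np.float64(309.70691628693146), 323.95532160365525, 197.24630385435532)
key_bow [325.4 213.3] 0.62 at z [[ 455.  -291.9   69. ]]
key [324.9 192.1] 0.78 at z [[ 462.5 -287.7   44. ]]
shift [-105.1 -303.1 -235.8] rot [-7.457e+01 -0.000e+00  7.000e-02] [1.0543e+02 8.0000e-02 0.0000e+00] j [-0.783  0.449  1.583 -0.     1.111  0.292]
tcp [ 456.8 -290.8  134.8] tooly yaw -61.57 F [-0.  -0.6 -1.1] w 88.2 t 8.05
shift [65.8 -0.6 -0. ] rot [-1.7987e+02 -9.0000e-02  6.0000e-02] [0.13 0.04 0.06] j [-0.783  0.449  1.583 -0.     1.111  0.292]
tcp [ 456.8 -290.8  134.8] tooly yaw -61.57 F [-0.  -0.6 -1.1] w 88.2 t 8.05
666 ((455.81121826171875, -290.9094543457031), (33.9026985168457, 9.228385925292969), 28.250545501708984)
```

Call:
{"method": "servo_tool", "body": {"steps": [[30,0,0,0,0,0,-0.5],[50,0,0,0,0,0,-0.5],[65,0,0,0,0,0,-0.5],[66,0,0,0,0,0,-0.5],[66,0,0,0,0,0,1],[66,0,0,0,0,0,1],[66,0,0,0,0,0,1],[66,0,0,0,0,0,1],[66,0,0,0,0,0,1],[66,0,0,0,0,0,1]]}}

```text
time_s: 9.05
ee_pos: [0.4568, -0.2908, 0.0689]
tool_rot: [-0.685, -0.174, 0.686, -0.173]
contact_force: [-0.2, -0.4, 0.6]
width: 0.0202
```

```bash
python3 -c "
from h import *
goto([456.5,-290.2,69],118.3)"
```

```text
shift [-0.1 -0.6 -0. ] rot [-1.7987e+02 -7.0000e-02  6.0000e-02] [0.13 0.04 0.05] j [-7.83e-01  5.38e-01  1.64e+00 -1.00e-03  9.64e-01  2.92e-01]
tcp [ 456.8 -290.8   68.9] tooly yaw -61.57 F [-0.2 -0.4  0.6] w 20.2 t 9.05
```

Call:
{"method": "servo_tool", "body": {"steps": [[0,0,0,0,0,0,1],[0,0,0,0,0,0,1],[0,0,0,0,0,0,1],[0,0,0,0,0,0,1],[0,0,0,0,0,0,1]]}}

```text
time_s: 9.55
ee_pos: [0.4568, -0.2908, 0.0689]
tool_rot: [-0.685, -0.174, 0.686, -0.173]
contact_force: [-0.3, 0.4, -0.6]
width: 0.0087
```

Call:
{"method": "servo_tool", "body": {"steps": [[-8,0,0,0,0,0,1],[-25,0,0,0,0,0,1],[-50,0,0,0,0,0,1],[-73,-5,-6,0,0,0,1],[-75,-28,-36,4,0,0,1],[-75,-55,-71,8,0,0,1],[-75,-82,-106,12,0,0,1],[-75,-109,-141,15.4,0,0,1],[-75,-127,-165,15.4,0,0,1],[-75,-134,-174,15.4,0,0,1],[-75,-134,-174,15.4,0,0,1],[-75,-134,-174,15.4,0,0,1]]}}

```text
time_s: 10.75
ee_pos: [0.5458, -0.0911, 0.144]
tool_rot: [-0.702, -0.08, 0.703, -0.08]
contact_force: [0.4, -0.3, -0.5]
width: 0.0089
```

```bash
python3 w.py w7 keyhole:52 key:83 key_bow:144;python3 -c "
from h import *
im,d=imaging.grab_frame('side'); cv2.imwrite('pics/side7.png',im[...,::-1])
for n in ('keyhole','key','key_bow'): print(n,finder.tip_of('side',n)[:2])
print(proj('side',[[.546,-.09,.052],[.546,-.09,.083],[.546,-.09,.144]]))
goto([546,-90,81],103)
cv2.imwrite('pics/c7.png',np.hstack([cv2.resize(im[130:270,250:390,::-1],(400,400),interpolation=2),cv2.resize(cv2.imread('pics/w7.png')[130:290,240:400],(400,400),interpolation=2)]))"
```

```text
cam [624.6 -72.2 293.2] (np.float64(309.70691628693146), 323.95532160365525, 197.24630385435532)
keyhole [324.3 199.5] 0.58 at z [[545.1 -91.2  52. ]]
keyhole [16.  44.1] 0.23 at z [[648.  295.2  52. ]]
key [325. 218.] 0.81 at z [[541.6 -92.4  83. ]]
key_bow [328.5 259.8] 0.6 at z [[541.8 -93.9 144. ]]
shift [ -96.  -180.5  -14.9] rot [-9.006e+01  2.000e-02  7.000e-02] [ 8.994e+01  7.000e-02 -2.000e-02] j [-0.377  0.462  1.536 -0.     1.145  0.968]
tcp [545.8 -91.2 143.9] tooly yaw -77.06 F [-0.3 -0.2 -1. ] w 8.5 t 10.95
keyhole [{'location': [316.2, 244.1], 'score': 0.45}]
key [{'location': [315.5, 229.5], 'score': 0.73}, {'location': [314.1, 209.1], 'score': 0.17}]
key_bow [{'location': [315.2, 206.6], 'score': 0.66}, {'location': [288.2, 176.7], 'score': 0.33}]
[[316.83801069 241.21859171]
 [317.03907493 229.90112216]
 [317.45989373 206.21414449]]
shift [62.9 -0.4 -0.2] rot [ 1.8e+02  6.0e-02 -8.0e-02] [-0.    0.05  0.04] j [-0.376  0.462  1.536  0.     1.145  0.968]
tcp [546.  -90.5 143.9] tooly yaw -77.0 F [-0.6  0.3 -0.5] w 8.6 t 11.15
```

View pics/c7.png

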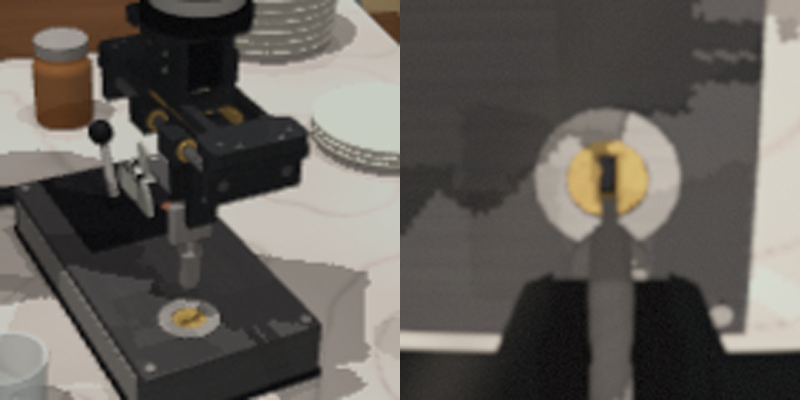

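```bash
python3 -c "
from h import *
print(at_z('wrist',[[322.8,201.6]],.053)*1000)
print(proj('wrist',[[.546,-.0905,.083],[.546,-.0905,.115]]))
im=cv2.imread('pics/w7.png'); h=cv2.cvtColor(im,cv2.COLOR_BGR2HSV)
roi=np.zeros(h.shape[:2],bool); roi[170:235,285:365]=1
y=roi&(h[...,1]>90)&(h[...,0]>15)&(h[...,0]<35)
q=np.argwhere(y)[:,::-1]; print(len(q),q.min(0),q.max(0)); 
print(cv2.fitEllipse(cv2.convexHull(q.astype(np.float32).reshape(-1,1,2))))
w=roi&(im.min(2)>110)&(h[...,1]<40); q=np.argwhere(w)[:,::-1]; print(len(q),q.min(0),q.max(0)); e=cv2.fitEllipse(cv2.convexHull(q.astype(np.float32).reshape(-1,1,2))); print(e,at_z('wrist',[e[0]],.054)*1000)
g=im[200:222,305:342].mean(2).round().astype(int)
for r_ in range(0,22,3): print(200+r_,g[r_])
"
```

```text
[[543.70585628 -89.38103257  53.        ]]
[[324.89646196 212.52399432]
 [325.08092371 230.78138758]]
646 [307 186] [338 215]
((322.5066833496094, 201.1209716796875), (30.164915084838867, 31.28854751586914), 86.15962219238281)
1385 [294 174] [352 226]
((322.99871826171875, 201.123779296875), (54.55070877075195, 58.43894577026367), 79.3978271484375) [[544.48145454 -89.37169972  54.        ]]
200 [166 156 155 159 162 165 166 166 166 164 160 147 136 130 113  79  53  49
  47  46  51  88 127 152 165 170 172 170 170 170 170 172 167 163 165 174
 183]
203 [167 156 157 164 165 166 165 164 165 163 162 156 142 123  95  65  46  47
  47  41  49  90 128 151 163 169 170 169 170 172 171 172 169 166 168 178
 186]
206 [169 163 158 158 164 165 163 163 162 163 164 160 146 125  95  61  42  42
  43  41  53  93 127 145 154 157 160 161 163 164 164 163 156 153 169 181
 181]
209 [175 175 169 158 155 157 161 161 165 165 165 161 148 131 108  87  73  73
  71  70  73  91 118 138 152 158 159 159 157 152 147 142 147 159 167 169
 169]
212 [173 174 177 174 165 151 140 147 158 163 166 165 165 160 144 118  85  71
  74  73  77  98 126 147 154 153 141 121 122 128 137 155 166 170 171 170
 169]
215 [174 174 175 175 176 177 174 169 157 148 142 136 133 128 122 107  85  71
  71  72  73  81 100 119 127 129 136 151 162 168 169 169 169 170 169 169
 168]
218 [172 173 174 174 174 176 176 176 177 177 178 178 175 170 151 115  84  72
  74  73  75  88 119 146 162 168 170 169 168 168 168 170 168 169 168 168
 169]
221 [167 174 177 175 178 177 178 178 179 179 176 164 134  97  77  70  71  74
  74  72  73  74  70  75  89 119 148 164 170 172 170 171 171 170 170 166
 155]
```

```bash
python3 -c "
from h import *
c=np.array([.546,-.0905]); a=np.radians(13); ux=np.array([np.cos(a),np.sin(a)]); uy=np.array([-ux[1],ux[0]])
B=lambda x,y,z:np.r_[c+ux*x+uy*y,z]
for nm,L in (('end tip',[B(s*.005,0,.083) for s in(-1,1)]),('blade shoulder',[B(s*.007,t*.0025,.088) for s in(-1,1) for t in (-1,1)]),('collar bottom',[B(s*.01,0,.115) for s in(-1,1)]),('collar bot y',[B(0,s*.01,.115) for s in(-1,1)]),('collar top',[B(s*.01,0,.119) for s in(-1,1)])): print(nm,proj('wrist',L).round(1).tolist())
print('d/dx,dy at hole',proj('wrist',[B(0,0,.053),B(.001,0,.053),B(0,.001,.053)]).round(2).tolist())
im=cv2.imread('pics/w7.png'); g=im[200:262,300:350].mean(2).round().astype(int)
for r_ in range(18,62,3): print(200+r_,g[r_][::1].tolist())
"
```

```text
end tip [[324.9, 218.9], [324.9, 206.1]]
blade shoulder [[328.4, 224.1], [321.4, 224.1], [328.5, 205.8], [321.4, 205.8]]
collar bottom [[325.0, 244.9], [325.1, 216.1]]
collar bot y [[340.9, 230.8], [309.2, 230.8]]
collar top [[325.1, 247.7], [325.1, 218.5]]
d/dx,dy at hole [[324.76, 199.31], [324.76, 198.15], [323.54, 199.31]]
218 [131, 147, 157, 166, 172, 172, 173, 174, 174, 174, 176, 176, 176, 177, 177, 178, 178, 175, 170, 151, 115, 84, 72, 74, 73, 75, 88, 119, 146, 162, 168, 170, 169, 168, 168, 168, 170, 168, 169, 168, 168, 169, 170, 166, 155, 138, 114, 90, 79, 80]
221 [84, 89, 102, 124, 149, 167, 174, 177, 175, 178, 177, 178, 178, 179, 179, 176, 164, 134, 97, 77, 70, 71, 74, 74, 72, 73, 74, 70, 75, 89, 119, 148, 164, 170, 172, 170, 171, 171, 170, 170, 166, 155, 135, 108, 87, 80, 81, 79, 79, 80]
224 [83, 82, 83, 83, 84, 97, 113, 133, 149, 162, 169, 173, 163, 144, 120, 97, 81, 72, 72, 74, 72, 72, 77, 75, 75, 73, 74, 73, 70, 72, 70, 74, 94, 123, 144, 157, 158, 152, 135, 115, 99, 86, 83, 79, 79, 81, 80, 79, 80, 80]
227 [83, 84, 83, 82, 86, 87, 88, 86, 86, 86, 86, 88, 85, 82, 85, 83, 
[... 1697 characters left out ...]
9, 88, 86, 83, 74, 55, 34, 21, 17, 18, 17, 14, 20, 19, 15, 20, 19, 20, 15, 24, 19, 23]
254 [22, 15, 19, 19, 19, 18, 19, 21, 21, 18, 18, 19, 17, 21, 28, 50, 73, 83, 86, 87, 90, 90, 91, 91, 89, 90, 90, 93, 90, 89, 85, 84, 73, 52, 28, 15, 15, 21, 17, 22, 17, 18, 8, 19, 17, 19, 19, 21, 21, 23]
257 [21, 22, 19, 20, 20, 18, 16, 16, 18, 14, 23, 19, 18, 18, 27, 54, 73, 82, 85, 89, 89, 88, 93, 91, 89, 94, 92, 93, 90, 90, 87, 83, 72, 50, 27, 15, 18, 26, 19, 17, 18, 20, 21, 19, 17, 22, 17, 18, 19, 21]
260 [19, 20, 22, 17, 18, 22, 18, 17, 15, 17, 16, 18, 17, 16, 28, 52, 73, 84, 87, 89, 89, 90, 92, 91, 92, 92, 89, 90, 89, 90, 86, 85, 74, 49, 22, 21, 20, 20, 19, 20, 16, 17, 19, 17, 13, 20, 19, 12, 16, 24]
```

Call:
{"method": "servo_tool", "body": {"steps": [[15,-0.6,-0.6,0,0,0,1],[27,-0.6,-0.6,0,0,0,1],[29,-0.6,-0.6,0,0,0,1],[31,-0.6,-0.6,0,0,0,1],[33,-0.6,-0.6,0,0,0,1],[35,-0.6,-0.6,0,0,0,1],[37,-0.6,-0.6,0,0,0,1],[39,-0.6,-0.6,0,0,0,1],[39,-0.6,-0.6,0,0,0,1]]}}

```text
time_s: 12.05
ee_pos: [0.5463, -0.0897, 0.1047]
tool_rot: [-0.702, -0.08, 0.703, -0.08]
contact_force: [-0.1, -0.6, -1.3]
width: 0.0085
```

```bash
python3 -c "
from h import *
goto([546,-90,81],103); print(read_state()['torque'].round(3))"
```

```text
shift [23.7  0.2  0.3] rot [ 1.8e+02  8.0e-02 -1.1e-01] [-0.    0.07  0.05] j [-0.374  0.511  1.574  0.     1.059  0.969]
tcp [546.3 -89.7 104.7] tooly yaw -77.0 F [-0.1 -0.6 -1.3] w 8.5 t 12.05
[-0.036  0.184 -0.008]
```

Call:
{"method": "servo_tool", "body": {"steps": [[2,0,0,2,0,0,1],[3,0,0,-2,0,0,1],[4,0.4,0,3,0,0,1],[4.5,-0.4,0,-3,0,0,1],[5,0.4,0,3,0,0,1],[5.5,-0.4,0,-3,0,0,1],[6,0.4,0,3,0,0,1],[7,-0.4,0,-3,0,0,1],[8,0.4,0,3,0,0,1],[9,-0.4,0,-3,0,0,1],[10,0,0,2,0,0,1],[10,0,0,0,0,0,1]]}}

```text
time_s: 13.25
ee_pos: [0.5471, -0.0905, 0.0963]
tool_rot: [0.703, 0.079, -0.702, 0.08]
contact_force: [-0.9, -1.0, 9.4]
width: 0.0085
```

```bash
python3 -c "
from h import *
goto([546,-90,81],103); print(read_state()['torque'].round(3))
im,d=imaging.grab_frame('side')
for n in ('key','key_bow'): print(n,finder.tip_of('side',n)[:1])
print(proj('side',[read_state()['ee_pos']]))"
```

```text
shift [15.3 -0.7  1. ] rot [ 1.7991e+02 -1.5000e-01  1.0000e-01] [-0.09 -0.06 -0.09] j [-3.750e-01  5.220e-01  1.580e+00 -1.000e-03  1.037e+00  9.710e-01]
tcp [547.1 -90.5  96.3] tooly yaw -77.09 F [-0.9 -1.   9.4] w 8.5 t 13.25
[-0.365  0.47  -0.018]
key [{'location': [316.4, 246.3], 'score': 0.69}]
key_bow [{'location': [317.8, 223.9], 'score': 0.74}]
[[317.69772115 224.92494515]]
```

Call:
{"method": "servo_tool", "body": {"steps": [[2,-0.4,0.5,3,0,0,1],[3,-0.4,0.5,-3,0,0,1],[4,0,0.5,3,0,0,1],[5,-0.8,0.5,-3,0,0,1],[5.5,0,0.5,3,0,0,1],[6,-0.8,0.5,-3,0,0,1],[6.5,0,0.5,3,0,0,1],[7,-0.8,0.5,-3,0,0,1],[7.5,0,0.5,3,0,0,1],[8,-0.8,0.5,-3,0,0,1],[9,0,0.5,3,0,0,1],[10,-0.8,0.5,-3,0,0,1],[11,0,0.5,3,0,0,1],[12,-0.8,0.5,-3,0,0,1],[12,-0.4,0.5,0,0,0,1]]}}

```text
time_s: 14.9
ee_pos: [0.5469, -0.0903, 0.0851]
tool_rot: [0.703, 0.08, -0.702, 0.082]
contact_force: [-0.8, 0.0, -2.3]
width: 0.0086
```

```bash
python3 -c "
from h import *
goto([546,-90,81],103); print(read_state()['torque'].round(3))"
```

```text
shift [ 4.1 -0.5  0.8] rot [-179.85    0.22   -0.18] [ 0.15 -0.11 -0.14] j [-3.750e-01  5.370e-01  1.591e+00 -1.000e-03  1.011e+00  9.670e-01]
tcp [546.9 -90.3  85.1] tooly yaw -76.85 F [-0.8  0.  -2.3] w 8.6 t 14.9
[0.142 0.443 0.012]
```

Call:
{"method": "servo_tool", "body": {"steps": [[1,-0.2,0.3,2,0,0,1],[2,-0.2,0.3,-2,0,0,1],[3,-0.2,0.3,2,0,0,1],[4,-0.2,0.3,-2,0,0,1],[5,-0.2,0.3,2,0,0,1],[6,-0.2,0.3,-2,0,0,1],[6,-0.2,0.3,0,0,0,1],[6,-0.2,0.3,0,0,0,1]]}}

```text
time_s: 15.7
ee_pos: [0.5471, -0.0903, 0.0807]
tool_rot: [0.704, 0.08, -0.701, 0.082]
contact_force: [-3.2, 0.8, 8.7]
width: 0.0086
```

```bash
python3 w.py w8 key_bow:81; python3 -c "
from h import *
im,d=imaging.grab_frame('side')
for n in ('key_bow',): print(n,finder.tip_of('side',n)[:1])
print(proj('side',[read_state()['ee_pos'],[.5465,-.09,.081]]))
cv2.imwrite('pics/c8.png',np.hstack([cv2.resize(im[200:280,270:350,::-1],(400,400),interpolation=2),cv2.resize(cv2.imread('pics/w8.png')[170:330,240:400],(400,400),interpolation=2)]))"
```

```text
cam [625.2 -70.5 230.3] (np.float64(309.70691628693146), 323.95532160365525, 197.24630385435532)
key_bow [328.9 257.3] 0.84 at z [[544.9 -92.9  81. ]]
key_bow [200.3 191.6] 0.4 at z [[566.2 -17.6  81. ]]
shift [-159.9 -179.3  -14.8] rot [-8.985e+01 -1.000e-02 -3.200e-01] [ 9.015e+01 -3.200e-01  1.000e-02] j [-3.750e-01  5.420e-01  1.595e+00 -1.000e-03  9.990e-01  9.670e-01]
tcp [547.1 -90.3  80.7] tooly yaw -76.85 F [-3.5  1.3 13. ] w 8.6 t 15.8
key_bow [{'location': [315.1, 230.0], 'score': 0.6}]
[[317.54918569 230.78875685]
 [317.25005682 230.6155872 ]]
```

View pics/c8.png

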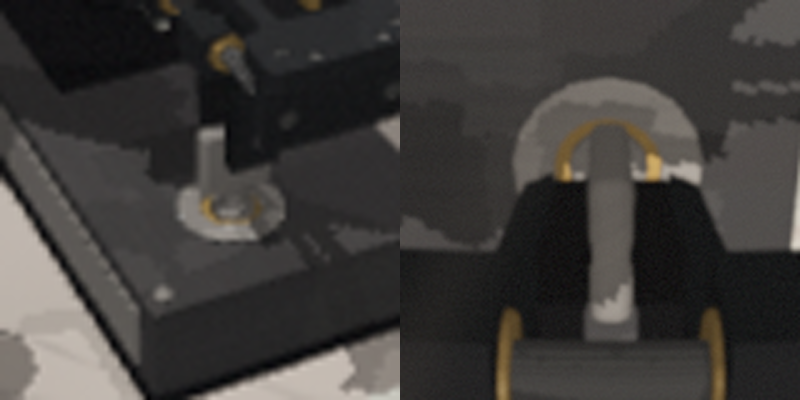

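Call:
{"method": "servo_tool", "body": {"steps": [[2,0,0.4,2,0,0,1],[3.5,0,0.4,-2,0,0,1],[3.5,0,0.4,2,0,0,1],[3.5,0,0.4,0,0,0,1],[3.5,0,0.4,0,0,0,1]]}}

```text
time_s: 16.4
ee_pos: [0.5478, -0.0905, 0.0804]
tool_rot: [0.705, 0.08, -0.7, 0.083]
contact_force: [-7.1, 3.0, 26.0]
width: 0.0091
```

```bash
python3 -c "
from h import *
goto([546,-90,81],103); print(read_state()['torque'].round(3))"
```

```text
shift [-0.6 -0.9  1.6] rot [-179.78    0.48   -0.62] [ 0.22 -0.39 -0.3 ] j [-3.750e-01  5.420e-01  1.596e+00 -1.000e-03  9.950e-01  9.660e-01]
tcp [547.8 -90.5  80.4] tooly yaw -76.78 F [-7.1  3.  26. ] w 9.1 t 16.4
[0.707 1.443 0.05 ]
```

Call:
{"method": "servo_tool", "body": {"steps": [[1,-0.3,0.8,0,0,0,1],[1,-0.3,0.8,8,0.4,0.3,1],[1,-0.3,0.8,16,0,0,1],[1,-0.3,0.8,24,0,0,1],[1,-0.3,0.8,32,0,0,1],[1,-0.3,0.8,40,0,0,1],[1,-0.3,0.8,48,0,0,1],[1,-0.3,0.8,56,0,0,1],[1,-0.3,0.8,64,0,0,1],[1,-0.3,0.8,72,0,0,1],[1,-0.3,0.8,80,0,0,1],[1,-0.3,0.8,86,0,0,1],[1,-0.3,0.8,90,0,0,1],[1,-0.3,0.8,90,0,0,1]]}}

```text
time_s: 17.8
ee_pos: [0.5459, -0.0918, 0.0806]
tool_rot: [0.557, -0.44, -0.551, -0.439]
contact_force: [-12.1, -7.0, 12.8]
width: 0.0086
```

```bash
python3 -c "
from h import *
goto([546.5,-90,81],13); print(read_state()['torque'].round(3))"
```

```text
shift [-0.4 -1.   1.6] rot [-179.85   -0.33   -0.64] [ 0.15 -0.41  0.21] j [-0.376  0.54   1.599 -0.004  0.995  2.538]
tcp [545.9 -91.8  80.6] tooly yaw -166.85 F [-12.1  -7.   12.8] w 8.6 t 17.8
[-1.079  2.295  0.091]
```

Call:
{"method": "servo_tool", "body": {"steps": [[0.2,0.6,-0.4,2,0,0,1],[0.2,0.6,-0.4,4,0,0,1],[0.2,0.6,-0.4,6,0,0,1],[0.2,0.6,-0.4,8,0,0,1],[0.2,0.6,-0.4,8,0,0,1]]}}

```text
time_s: 18.3
ee_pos: [0.5449, -0.0923, 0.0806]
tool_rot: [0.524, -0.478, -0.52, -0.476]
contact_force: [-5.0, -0.8, 4.4]
width: 0.0085
```

```bash
python3 w.py w9 key_bow:81; python3 -c "
from h import *
print(read_state()['torque'].round(3))"
```

```text
cam [ 551.1 -171.7  230.4] (np.float64(309.70691628693146), 323.95532160365525, 197.24630385435532)
key_bow [326.8 257.6] 0.8 at z [[542.5 -89.5  81. ]]
key_bow [322.4 310.5] 0.37 at z [[541.6 -52.2  81. ]]
shift [-160.6    7.9  180.8] rot [172.23   0.24   0.58] [-7.77 -0.39  0.16] j [-0.378  0.539  1.601 -0.005  0.996  2.675]
tcp [545.  -92.3  80.6] tooly yaw -174.77 F [-6.2 -1.1  4.9] w 8.8 t 18.4
[-0.005  1.186  0.122]
```

Call:
{"method": "servo_tool", "body": {"steps": [[0.2,0,0,2,0,0,1],[0.2,0,0,4,0,0,1],[0.2,0,0,5,0,0,1],[0.2,0,0,5,0,0,1]]}}

```text
time_s: 18.8
ee_pos: [0.5448, -0.0923, 0.0806]
tool_rot: [0.504, -0.499, -0.499, -0.498]
contact_force: [-5.1, -0.1, 4.1]
width: 0.0087
```

```bash
python3 w.py w10 key_bow:81; python3 -c "
from h import *
print(read_state()['torque'].round(3))
im,d=imaging.grab_frame('side'); print(finder.tip_of('side','lever_knob')[:1])
w=cv2.imread('pics/w10.png')
cv2.imwrite('pics/c10.png',np.hstack([cv2.resize(im[150:290,240:380,::-1],(400,400),interpolation=2),cv2.resize(w[170:330,240:400],(400,400),interpolation=2)]))"
```

```text
cam [ 544.1 -172.   230.4] (np.float64(309.70691628693146), 323.95532160365525, 197.24630385435532)
key_bow [328.  257.2] 0.76 at z [[541.9 -89.6  81. ]]
shift [-160.6   23.3  179.5] rot [167.31   0.23   0.56] [-12.68  -0.38   0.16] j [-0.378  0.539  1.601 -0.005  0.996  2.761]
tcp [544.8 -92.3  80.6] tooly yaw -179.68 F [-5.5  0.   5.1] w 8.9 t 18.9
[0.198 0.996 0.416]
[{'location': [285.7, 178.3], 'score': 0.67}]
```

View pics/c10.png

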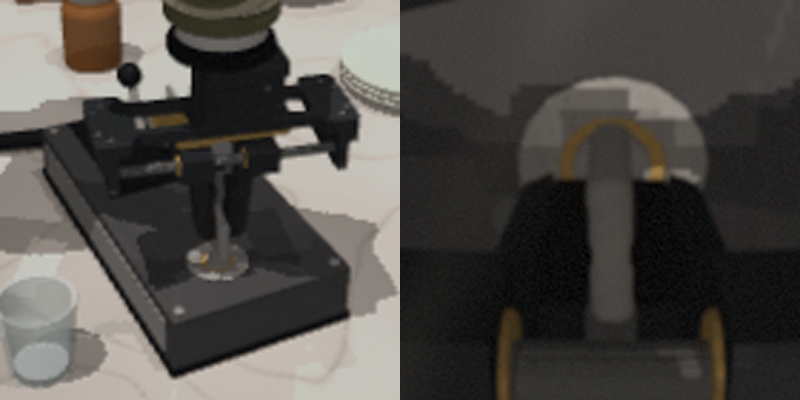

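```bash
python3 -c "
from h import *
s=read_state(); print(s['torque'].round(3),s['contact_force'].round(1),s['width'],s['time_s'])
print(r.hand_in())"
```

```text
[0.208 0.996 0.374] [-5.  -0.4  4.9] 0.008712663353919854 19.0
the job is handed in; nothing more can be done
None
```

The job is done and handed in at 19.0 s. The arm is still gripping the key in the turned position.

- **Lever:** I threw it into the console's +y outer notch, the one with the upright tag (wrist depth showed it standing about 40 mm tall; the other notch has only the flat screw head). I then let go. After release, and again at the end, the side picture showed the knob within about 3 px of where that notch should put it.
- **Key:** I took the square-bow key and wiggled it past both pins. It then stopped moving down under a 26 N push, with the grip point at 80.4 mm against about 81 mm expected when fully home.
- **Turn:** I turned it clockwise until the wrist torque rose sharply, from 0.12 to about 0.4 N m, which I took as the stop. The gripper turned about 103°, more than a quarter turn; I put that down to the key's play in the hole and some give in the grip. The lock angle itself was not measured.
- **Last check:** the grip was 8.7 mm wide (on the 9 mm bow), with about 5 N of force on the tool and 0.37 N m of torque.
- **One oddity:** while moving the lever, the jaws slid partly off the ball: the width fell to 12 mm and the upward force was 23 N. The knob still ended in the notch.
- **Other items:** I did not aim at or knowingly touch the other key or the tableware. I did not measure their positions again afterwards.

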